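# Seat and hold the grinding cup on the herb mill

### The arm

A 7-joint arm with a two-finger parallel gripper is mounted at the origin on the work surface. World frame = base frame: x ahead of the robot, y to its left, z up, the work surface at z = 0. Lengths are in m, angles in degrees, forces in N, time in s.
With the tool pointing down it reaches from about 0.425 to 0.95 m from the base axis. Payload 4.7 kg.
Tool frame: the origin (TCP) lies on the centre line of the jaws, within the pads' length; the fingertips stand 17 mm ahead of it and the grasp point (between the pads) lies 2 mm behind it; x points along the fingers, y is the direction in which the jaws open and shut, and the axes are right-handed (so a half turn about x gives the same grasp; the last joint's range is limited). The gripper opens to 85 mm and grips with 20 to 120 N. Pads are 22 mm wide; open, the fingers measure 114 mm over their backs; the gripper's body (76 mm by 85 mm) begins 54 mm behind the grasp point. The pads swing forward as they close: fully open they stand 13 mm farther back than shut.
Start: joints at [-73.963, 26.849, -2.785, 87.806, 1.381, 65.374, -4.715], TCP at [0.205, 0.643, 0.248] pointing down, gripper open.
Joint ranges: [-148.3, 148.3], [-19.14, 114.17], [-79.39, 73.82], [5.75, 140.21], [-59.74, 239.74], [12.07, 113.84], [-152.46, 152.46]. Speed limits (degrees/s): [147.25, 147.25, 180, 180, 180, 180, 180].

### API

Orientations are given as a 3x3 rotation matrix whose columns are the frame's x, y, z axes.
In Python, from workcell import arm gives the robot as it stands.
- The arm moves only by the shell command python3 -m crank 'ROWS' [OPENING] [FORCE]. ROWS is JSON, one flat list of numbers, 6 for each row, row after row: the shift along the tool's x, y, z in units of 10 cm (1.0 is 10 cm), then the turn, a rotation vector about the tool's x, y, z in units of pi/2 rad (1.0 is pi/2 rad). In form: [tx, ty, tz, wx, wy, wz, tx, ty, tz, wx, wy, wz, ...]. A call has 1 to 8 rows; each row is the pose to reach, as a shift and turn from the pose commanded when the call began, along the tool's axes at that moment; what a row does not reach only later rows make up. A row lasts 1/12 s, in which the tool goes at most 41.7 mm and 7.16 degrees, less where a joint would pass 70% of its speed; a pose out of reach is approached as far as the arm can. A call with a number of a shift or a turn outside -1 to 1 is refused whole. A call with a gripper value outside its range is refused whole. OPENING is the gripper's target within -1 to 1 (fully open at 1, half-way at 0, shut at -1), set as the call begins (- or left out, the last holds). The fingers move at their own pace and stop on an object; FORCE is the grip in N (left out, the last holds). Time passes only in rows, so rows that repeat a pose let the fingers close. It gives the time, the measured TCP pose, the force and the opening at its end, in the units of the state.
- arm.get_state(): the state, without advancing time (a new reading comes with each control period).
- arm.get_image(name): name is "scene" or "top" or "wrist"; returns the picture (384x512x3 uint8, red, green, blue); there is no depth.
- arm.camera_info(name): a dict with "fx", "fy", "cx", "cy" (pixels), "eye" and "orientation" of the camera in the world. Camera axes: x right, y down, z forward; pixel columns grow to the right and rows downward; lengths in m; the calibration is good to about 2 mm. A picture is of the moment at which its call begins: read the wrist's pose just before it. camera_info takes no time and is no camera call; for the wrist camera it gives the pose at the moment of the call.
- arm.close_job(): hands the job in, once; it reports no verdict.
The state is a dict: "t": time; "joint_pos": joint angles; "joint_velocities": joint speeds; "effort": joint torques, N m; "eef_pos": TCP position; "orientation": TCP orientation; "wrist_force": force on the tool from outside, world axes, zero at the start; "ft_torque": the same for the moment, N m; "gripper_width": opening from 0.0 (shut) to 1.0 (fully open).
Only numpy, scipy, OpenCV 4.12 (cv2) and the standard library are available. Lean on these libraries where they do the work, as an engineer would, in place of code of your own. Each camera call takes 0.05 s, during which the arm holds its last target. There are 200 camera calls.

### The job

Open the herb mill by sliding the knob of its steel shutter all the way to its end stop. Then lift the grinding cup out of the wooden ring by the bar on its top, turn it until the four fins under it mesh with the cross-shaped drive socket of the mill, slide it upright into the socket and press it fully home against the spring. Finish while still gripping the bar and pressing the cup fully down (if you let go the spring lifts it), and leave the dish, tongs, bottle and salt shaker where they are.

Things in the scene. Friction and masses are not known exactly. Their poses are not given: they have to be found in the camera images.
- mill: Herb mill, a fixed grey box 116 mm (x) by 180 mm (y), flat deck 60 mm above the table. Origin: on the table under the axis of the drive socket, which is central in x, 52 mm from the box's -y end and 128 mm from its +y end. Its y axis is the direction in which the shutter opens; z up. Steel guide rails, 4 mm high, lie on the deck beside the shutter.
- socket_mouth (a point): Centre of the socket's mouth, level with the deck, in a steel hub disc of 45 mm diameter: two slots 12 mm wide and 18 mm deep cross at right angles along the point's x and y, right across the disc. The point turns with the hub, which is stiff (0.25 N m) and starts up to 45 degrees either way of the mill's axes. Covered by the shutter until that is opened.
- spring_pin (a joint): Spring pin in the middle of the socket, brass, 10 mm diameter, its top 10 mm below the mouth at rest. Value: m pressed down, 0 at rest, 0.008 fully down (flush with the socket floor). About 4.5 N starts it and 9.5 N holds it fully down; the cup's own weight does not move it.
- shutter (a joint): Steel shutter plate, 46 mm wide (mill x), 88 mm long (mill y) and 4 mm thick, lying 1 mm above the deck. Value in m: 0 shut over the socket, 0.046 at its end stop, fully open (moves along the mill's +y). Starts shut or up to 10 mm open. Friction about 2 N; stays where it is left.
- shutter_knob (a point): Top centre of the shutter's black knob, 91 mm above the table. The knob is a block 16 mm (mill x) by 26 mm (mill y), 26 mm high on the plate (plate top 65 mm above the table), 50 mm from the socket axis along the mill's +y when shut. Moves with the shutter; its axes are the mill's.
- cup: Grinding cup, closed steel cup, about 0.26 kg. Origin: centre of the lower end of its fins, z up. Upward: four fins (a cross of plates 8 mm thick, 30 mm across, along cup x and y) 0-20 mm; shaft, 22 mm diameter, 20-32 mm; cup, 56 to 63 mm diameter, 32-87 mm; grip bar 87-117 mm. Meshes in any of four turns. Fully home its origin is 18 mm below the socket mouth.
- cup_bar (a point): Top centre of the cup's black grip bar, 117 mm above the cup's origin on its axis. The bar is 52 mm long along the cup's x (in line with one pair of fins), 13 mm thick along the cup's y and 30 mm high.
- stand: Fixed light wood ring, 84 mm outer and 43 mm inner diameter, 38 mm high, origin at its centre on the table. At the start the cup stands upright on it with the fins hanging in the hole (cup origin 6 mm above the table).
- dish: Bystander: cast iron provoleta dish, 156 mm diameter, 32 mm high, with two loop handles; origin centre of its underside.
- tongs: Bystander: stainless tongs lying flat, about 230 mm long along their own y, 45 mm wide, 26 mm high; origin near the middle, on the table.
- bottle: Bystander: empty green glass bottle, 72 mm diameter, 245 mm high; origin centre of its underside.
- shaker: Bystander: round aluminium salt shaker, 46 mm diameter, 82 mm high, with its flip-top lid standing open at the back to 124 mm; origin centre of its underside.
Things that resemble listed ones, but are neither listed nor needed, are in the scene too. There is more than one size of the mill; the one meant has the size given above.

How it is judged:
By the outcome, as a careful person would: the job done as asked, in the order asked, and still so for the second after the job is handed in, while the arm keeps its last pose, push and grip.
It also fails if it takes over 51 s, if anything falls off the work surface, if the arm or the gripper's body presses on something with over 40 N, if the wrist force passes 120 N, or if a joint passes its speed limit or range.

## Working session

There is one attempt and no reset: what is moved stays moved. The work goes in short steps, Python scripts to look and compute and a shell command to move; the robot and the scene stay as the last step left them, time stands still between calls to the robot, and variables do not carry over. Pictures are saved under pics/ and viewed, and the job is handed in when it is done.

```bash
mkdir -p pics; cat > h.py <<'E'
import numpy as np, cv2
from workcell import arm
def snap(name,fn,crop=None,scale=1):
    ci=arm.camera_info(name); im=arm.get_image(name)[:,:,::-1]
    cv2.imwrite('pics/raw_'+fn+'.png',im)
    if crop: u0,v0,u1,v1=crop; im=im[v0:v1,u0:u1]
    im=cv2.resize(im,None,fx=scale,fy=scale,interpolation=cv2.INTER_CUBIC)
    cv2.imwrite('pics/'+fn+'.png',im); return ci
def px2w(ci,u,v,z):
    d=np.array([(u-ci['cx'])/ci['fx'],(v-ci['cy'])/ci['fy'],1.])
    R=np.array(ci['orientation']);e=np.array(ci['eye']); d=R@d
    return e+d*(z-e[2])/d[2]
def w2px(ci,p):
    R=np.array(ci['orientation']);q=R.T@(np.array(p)-np.array(ci['eye']))
    return ci['fx']*q[0]/q[2]+ci['cx'],ci['fy']*q[1]/q[2]+ci['cy']
def tool(p,dz=None):
    s=arm.get_state();R=np.array(s['orientation']);return R.T@(np.array(p)-np.array(s['eef_pos']))*10
E
python3 - <<'E'
from h import *
np.set_printoptions(precision=4,suppress=True)
s=arm.get_state();print(s['t'],s['eef_pos'],np.array(s['orientation']),s['gripper_width'])
for n in('scene','top','wrist'):
    c=snap(n,n+'0',None,1.5);print(n,c['eye'],c['fx'],c['cx'],c['cy'])
    print(np.array(c['orientation']))
E
```

```text
0.0 [0.2049 0.6426 0.2473] [[-0.0005  0.3039  0.9527]
 [-0.0019  0.9527 -0.3039]
 [-1.     -0.002   0.0001]] 1.0018354197379151
scene [1.231  0.4074 0.9501] 364.244408349258 256.7189183723231 194.44479780804377
[[-0.4833  0.6451 -0.5919]
 [ 0.8753  0.3422 -0.3418]
 [-0.018  -0.6832 -0.73  ]]
top [0.3461 0.0019 1.3219] 426.60313231048997 259.3306740401698 202.47677395283054
[[-0.0071 -0.9892  0.1463]
 [-1.      0.0081  0.0058]
 [-0.0069 -0.1463 -0.9892]]
wrist [0.1344 0.6663 0.3722] 319.1150129686623 260.0282119069351 186.78748535792892
[[ 0.3043  0.9111  0.278 ]
 [ 0.9526 -0.2905 -0.0909]
 [-0.0021  0.2924 -0.9563]]
```

View pics/scene0.png

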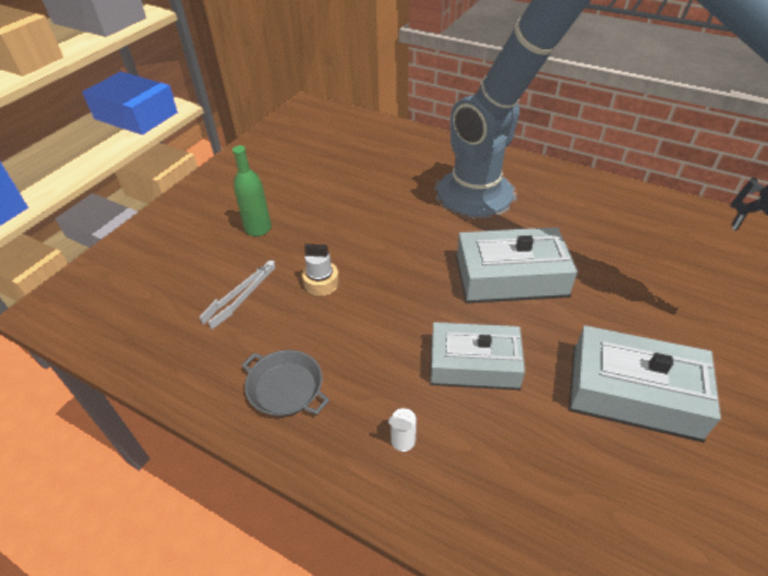

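View pics/top0.png

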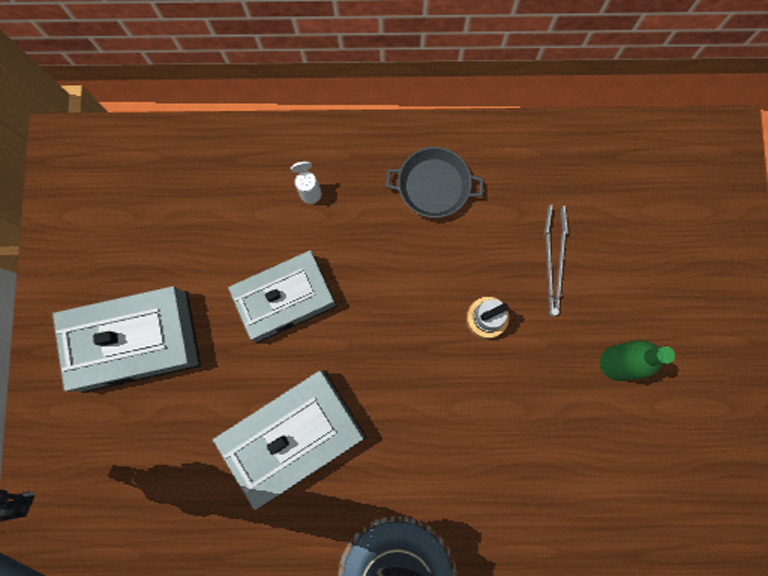

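View pics/wrist0.png

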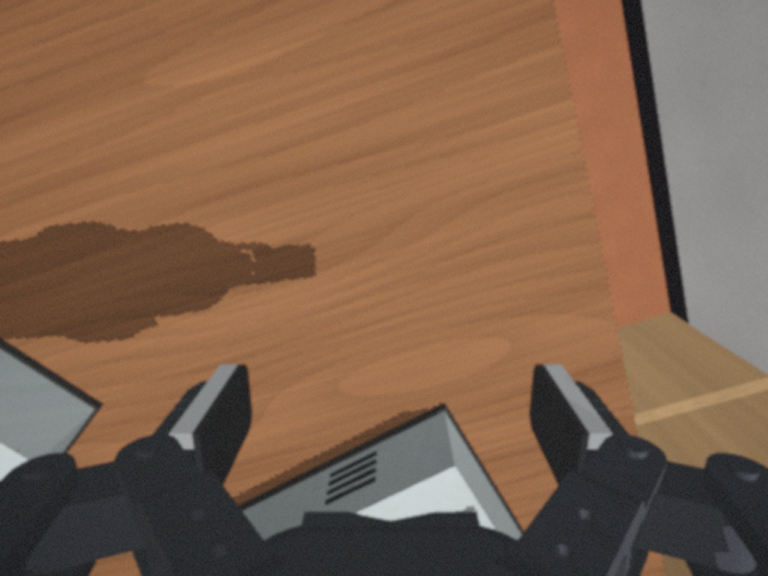

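The scene has three mills of differing size. In the top view the knobs are at about (107,338), (275,295) and (278,444), and the cup is on its ring at (490,315). I'll enlarge the crops to measure them.

```bash
python3 - <<'E'
from h import *
im=cv2.imread('pics/raw_top0.png')
for n,(u,v,w,h,k) in {'A':(25,160,230,190,3.4),'C':(295,185,60,50,10)}.items():
    cv2.imwrite(f'pics/top_{n}.png',cv2.resize(im[v:v+h,u:u+w],None,fx=k,fy=k,interpolation=cv2.INTER_CUBIC)[:600,:800])
E
```

```text
(no output)
```

View pics/top_A.png

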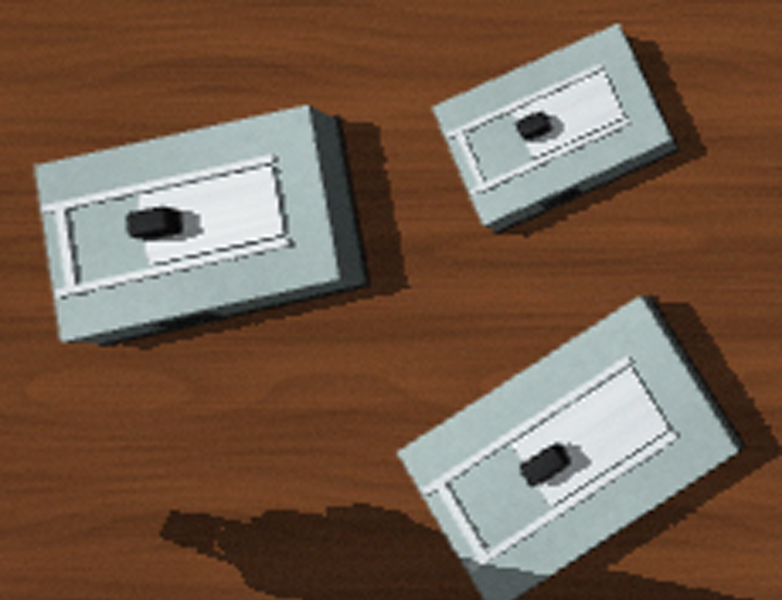

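View pics/top_C.png

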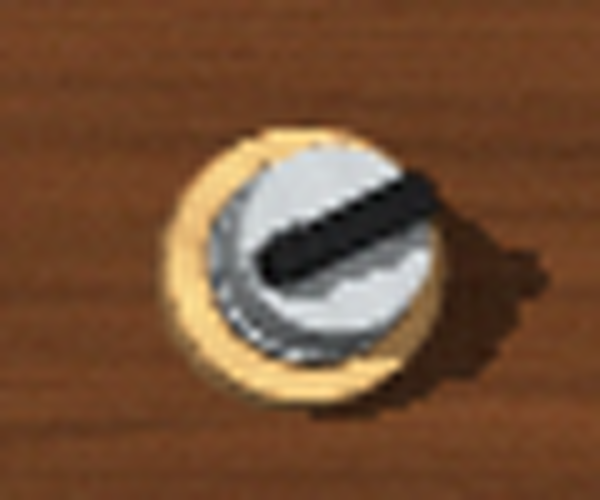

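```bash
python3 - <<'E'
from h import *
np.set_printoptions(precision=4,suppress=True)
c=arm.camera_info('top')
def P(u,v,z,k=3.4,o=(25,160)): return px2w(c,(u+.5)/k+o[0]-.5,(v+.5)/k+o[1]-.5,z)
M={'A':[(35,164),(309,106),(340,280),(62,342)],'B':[(432,107),(620,25),(675,147),(490,228)],'C':[(398,453),(645,297),(740,450),(487,602)]}
K={'A':(153,222),'B':(533,126),'C':(545,465)}
for m,q in M.items():
    p=np.array([P(*a,.06)[:2] for a in q]); yd=p[0]-p[1]+p[3]-p[2]; yd/=np.linalg.norm(yd)
    xd=np.array([yd[1],-yd[0]])
    e=(p[1]+p[2])/2
    print(m,[round(float(np.linalg.norm(p[i]-p[(i+1)%4])),4) for i in range(4)],'y',yd,'origin',e+.052*yd,'knob',P(*K[m],.091)[:2], 'knob along', (P(*K[m],.091)[:2]-e)@yd-.052,'ctr',p.mean(0))
a=P(280,262,.123,10,(295,185));b=P(415,190,.123,10,(295,185));print('bar',(a+b)/2,b-a,np.linalg.norm(b-a))
print('ring',P(303,268,.038,10,(295,185)))
E
```

```text
A [0.2449, 0.1575, 0.2445, 0.1594] y [-0.2075  0.9782] origin [0.484  0.4759] knob [0.4667 0.5603] knob along 0.08610233237425202 ctr [0.4694 0.5447]
B [0.1809, 0.121, 0.1759, 0.1205] y [-0.4007  0.9162] origin [0.5667 0.1899] knob [0.5471 0.237 ] knob along 0.05101172124896689 ctr [0.5518 0.224 ]
C [0.2476, 0.1543, 0.2466, 0.1466] y [-0.5162  0.8564] origin [0.3091 0.1462] knob [0.2613 0.2214] knob along 0.0890366030129065 ctr [0.2721 0.2075]
bar [ 0.5084 -0.1892  0.123 ] [ 0.0203 -0.0388  0.    ] 0.04381628082685644
ring [ 0.5072 -0.1889  0.038 ]
```

Mill B measures about 180×120 mm, so it is the right one. I'll move above its knob with the jaws along mill x.

```bash

python3 -m crank '[0,-0.19,0.3,0,0,0, 0,-0.38,0.6,0,0,0, 0,-0.57,0.9,0,0,0]' 1 40
python3 -m crank '[0,-0.19,0.3,0,0,0, 0,-0.38,0.6,0,0,0, 0,-0.57,0.9,0,0,0]'
python3 -m crank '[0,-0.19,0.3,0,0,0, 0,-0.38,0.6,0,0,0, 0,-0.57,0.9,0,0,0]'
python3 -m crank '[0,-0.19,0.3,0,0,0, 0,-0.38,0.6,0,0,0, 0,-0.57,0.9,0,0,0]'
python3 -m crank '[0,-0.19,0.3,0,0,0, 0,-0.38,0.6,0,0,0, 0,-0.55,0.9,0,0,0]'
python3 -m crank '[0,0,0,0.077,0,0, 0,0,0,0.155,0,0, 0,0,0,0.232,0,0, 0,0,0,0.309,0,0, 0,0,0,0.386,0,0, 0,0,0,0.464,0,0, 0,0,0,0.541,0,0, 0,0,0,0.541,0,0]'
python3 - <<'E'
from h import *
np.set_printoptions(precision=4,suppress=True)
s=arm.get_state();print(s['t'],s['eef_pos'],np.array(s['orientation']),s['joint_pos'])
c=snap('wrist','w1',None,1.5)
for q in[(.547,.237,.091),(.5667,.1899,.06)]:print(np.array(w2px(c,q))*1.5)
print(tool((.547,.237,.087)))
E
```

```text
t: 0.4
eef_pos: [0.2736, 0.5605, 0.2477]
orientation: [[-0.0, 0.302, 0.953], [-0.001, 0.953, -0.302], [-1.0, -0.001, -0.0]]
wrist_force: [1.5, -0.4, -0.0]
gripper_width: 1.0
t: 0.65
eef_pos: [0.3427, 0.4781, 0.2481]
orientation: [[-0.0, 0.304, 0.953], [-0.0, 0.953, -0.304], [-1.0, -0.0, -0.0]]
wrist_force: [0.3, 0.0, 0.2]
gripper_width: 1.003
t: 0.9
eef_pos: [0.4111, 0.3965, 0.2482]
orientation: [[-0.0, 0.304, 0.953], [-0.0, 0.953, -0.304], [-1.0, -0.0, -0.0]]
wrist_force: [0.6, -1.1, 0.1]
gripper_width: 1.001
t: 1.15
eef_pos: [0.4795, 0.3148, 0.2482]
orientation: [[-0.0, 0.304, 0.953], [-0.0, 0.953, -0.304], [-1.0, -0.0, -0.0]]
wrist_force: [0.5, 0.4, -0.8]
gripper_width: 1.001
t: 1.4
eef_pos: [0.5485, 0.2348, 0.2482]
orientation: [[-0.0, 0.304, 0.953], [-0.0, 0.953, -0.304], [-1.0, -0.0, -0.0]]
wrist_force: [0.5, 0.5, 0.7]
gripper_width: 1.002
t: 2.07
eef_pos: [0.5476, 0.2367, 0.2479]
orientation: [[-0.001, 0.917, 0.399], [-0.001, 0.399, -0.917], [-1.0, -0.001, 0.0]]
wrist_force: [1.0, 0.3, 0.8]
gripper_width: 1.001
2.0667 [0.5476 0.2367 0.2479] [[-0.0006  0.9169  0.399 ]
 [-0.0005  0.399  -0.9169]
 [-1.     -0.0007  0.0003]] [-40.689   19.7995  17.2007  99.8187  -6.5349  61.4014   2.2095]
[388.4788 261.9853]
[387.7386 321.0156]
[ 1.6101 -0.0032 -0.0043]
```

View pics/w1.png

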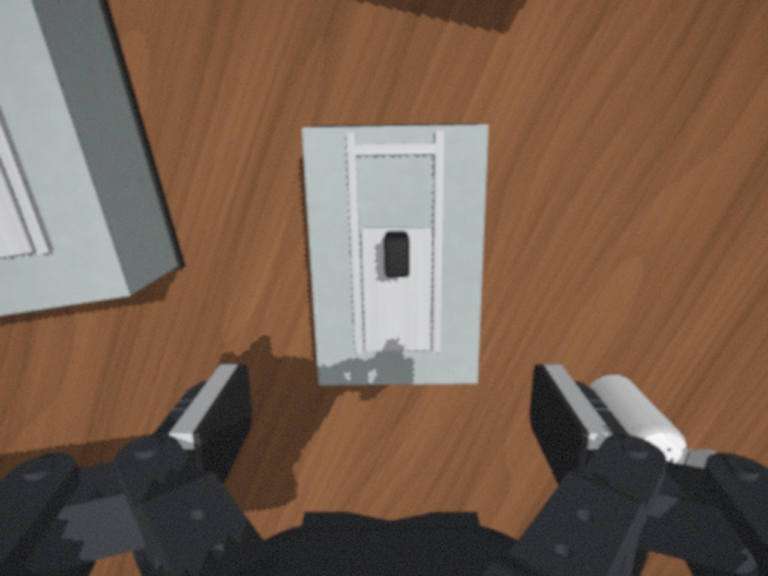

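The view shows the mill deck with corners (302,127), (489,124), (478,384) and (318,384), and the knob top at about (397,250).

```bash
python3 - <<'E'
from h import *
np.set_printoptions(precision=4,suppress=True)
s=arm.get_state();print(s['eef_pos'],s['joint_pos'])
c=arm.camera_info('wrist')
P=lambda u,v,z:px2w(c,u/1.5,v/1.5,z)[:2]
p=np.array([P(*a,.06) for a in[(302,127),(489,124),(478,384),(318,384)]])
print(p,[np.linalg.norm(p[i]-p[(i+1)%4]) for i in range(4)])
y=(p[0]+p[1]-p[2]-p[3]);y/=np.linalg.norm(y);print(y,'origin',(p[2]+p[3])/2+.052*y,'knob',P(397,251,.091))
im=cv2.imread('pics/raw_w1.png')[60:270,190:340];cv2.imwrite('pics/w1c.png',cv2.resize(im,None,fx=2.85,fy=2.85,interpolation=cv2.INTER_CUBIC))
E
```

```text
[0.5475 0.2368 0.248 ] [-40.6502  19.7913  17.1449  99.8136  -6.5167  61.4023   2.441 ]
[[0.466  0.2874]
 [0.5717 0.3358]
 [0.6473 0.1713]
 [0.5401 0.1241]] [np.float64(0.11630191052793103), np.float64(0.18097157720805454), np.float64(0.11713356919501144), np.float64(0.17926180833407335)]
[-0.4152  0.9097] origin [0.5721 0.195 ] knob [0.549  0.2454]
```

View pics/w1c.png

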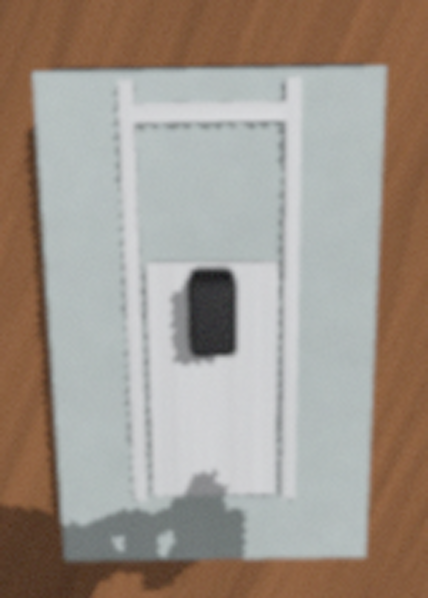

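```bash

python3 -m crank '[0.3,0.05,-0.07,-0.011,0,0, 0.6,0.05,-0.07,-0.011,0,0, 0.95,0.05,-0.07,-0.011,0,0, 0.95,0.05,-0.07,-0.011,0,0]'
python3 -m crank '[0.2,0,0,0,0,0, 0.4,0,0,0,0,0, 0.6,0,0,0,0,0, 0.66,0,0,0,0,0, 0.66,0,0,0,0,0]'
python3 -m crank '[0,0,0,0,0,0, 0,0,0,0,0,0, 0,0,0,0,0,0, 0,0,0,0,0,0, 0,0,0,0,0,0, 0,0,0,0,0,0, 0,0,0,0,0,0, 0,0,0,0,0,0]' -1 30
python3 -m crank '[0,0,-0.05,0,0,0, 0,0,-0.1,0,0,0, 0,0,-0.15,0,0,0, 0,0,-0.20,0,0,0, 0,0,-0.25,0,0,0, 0,0,-0.3,0,0,0, 0,0,-0.35,0,0,0]'
python3 - <<'E'
from h import *
snap('wrist','w2',None,1.5)
E
```

```text
t: 2.45
eef_pos: [0.5452, 0.2436, 0.1469]
orientation: [[-0.011, 0.908, 0.42], [-0.006, 0.419, -0.908], [-1.0, -0.013, 0.001]]
wrist_force: [-0.7, 0.2, -0.8]
gripper_width: 0.999
t: 2.87
eef_pos: [0.5492, 0.2449, 0.0869]
orientation: [[-0.002, 0.909, 0.418], [-0.001, 0.418, -0.909], [-1.0, -0.002, -0.0]]
wrist_force: [-0.7, 1.0, 0.1]
gripper_width: 0.994
t: 3.53
eef_pos: [0.5483, 0.2447, 0.0879]
orientation: [[-0.003, 0.909, 0.416], [-0.001, 0.416, -0.909], [-1.0, -0.003, -0.001]]
wrist_force: [-4.7, -1.5, 7.0]
gripper_width: 0.183
t: 4.12
eef_pos: [0.5344, 0.2753, 0.0879]
orientation: [[-0.002, 0.91, 0.415], [-0.002, 0.415, -0.91], [-1.0, -0.003, 0.001]]
wrist_force: [-2.0, -4.1, 6.4]
gripper_width: 0.184
```

View pics/w2.png

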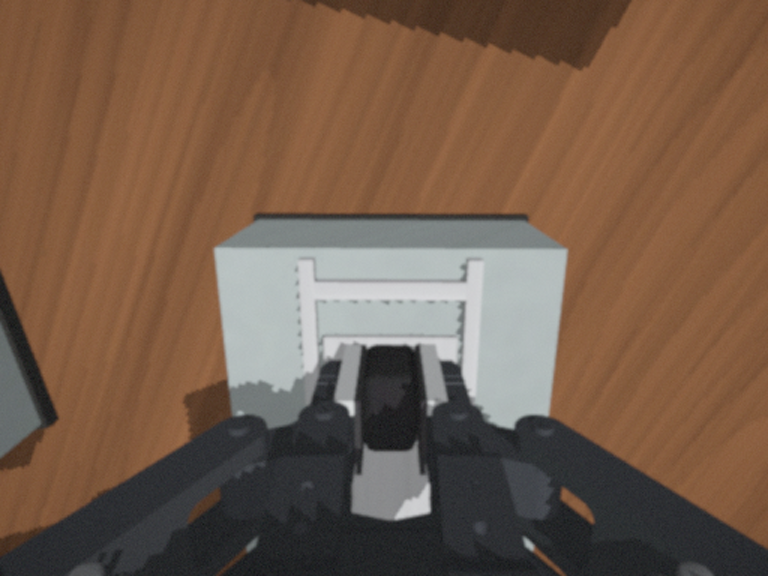

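The knob is gripped between the pads at (390,395) and the plate edge is at row 340, short of the stop bar at row 290. I'll continue to the stop.

```bash

python3 -m crank '[0,0,-0.04,0,0,0, 0,0,-0.07,0,0,0, 0,0,-0.07,0,0,0]'
python3 -m crank '[0,0,-0.03,0,0,0, 0,0,-0.03,0,0,0]'
python3 -m crank '[0,0,-0.03,0,0,0, 0,0,-0.03,0,0,0]'
python3 -m crank '[0,0,-0.03,0,0,0, 0,0,-0.03,0,0,0]'
```

```text
t: 4.42
eef_pos: [0.5311, 0.2826, 0.0879]
orientation: [[-0.002, 0.909, 0.416], [-0.001, 0.416, -0.909], [-1.0, -0.003, 0.0]]
wrist_force: [-4.4, -2.8, 6.6]
gripper_width: 0.177
t: 4.58
eef_pos: [0.53, 0.2851, 0.0879]
orientation: [[-0.002, 0.909, 0.416], [-0.001, 0.416, -0.909], [-1.0, -0.003, 0.0]]
wrist_force: [-3.2, -2.9, 5.8]
gripper_width: 0.18
t: 4.75
eef_pos: [0.5296, 0.286, 0.0879]
orientation: [[-0.001, 0.91, 0.415], [-0.004, 0.415, -0.91], [-1.0, -0.003, 0.003]]
wrist_force: [-2.7, -5.7, 5.9]
gripper_width: 0.185
t: 4.92
eef_pos: [0.5295, 0.2861, 0.0879]
orientation: [[0.0, 0.91, 0.414], [-0.007, 0.414, -0.91], [-1.0, -0.003, 0.006]]
wrist_force: [0.6, -10.2, 6.3]
gripper_width: 0.179
```

The TCP has stopped while the force has risen to about 10 N, so the shutter is at its stop. Next I'll release, lift, and look at the socket.

```bash

python3 -m crank '[0,0,0.05,0,0,0, 0,0,0.05,0,0,0, 0,0,0.05,0,0,0, 0,0,0.05,0,0,0, 0,0,0.05,0,0,0]' 1
python3 -m crank '[-0.2,0,0,0,0,0, -0.5,0,0,0,0,0, -0.8,0,0.2,0,0,0, -0.95,0,0.4,0,0,0, -0.95,0,0.4,0,0,0, -0.95,0,0.4,0,0,0, -0.95,0,0.4,0,0,0]'
python3 - <<'E'
from h import *
np.set_printoptions(precision=4,suppress=True)
s=arm.get_state();print(s['t'],s['eef_pos'])
c=snap('wrist','w3',None,1.5)
im=cv2.imread('pics/raw_w3.png')[60:320,150:370];cv2.imwrite('pics/w3c.png',cv2.resize(im,None,fx=2.3,fy=2.3,interpolation=cv2.INTER_CUBIC))
np.savez('pics/w3.npz',**{k:c[k] for k in('eye','orientation','fx','fy','cx','cy')})
E
```

```text
t: 5.33
eef_pos: [0.5302, 0.2878, 0.0873]
orientation: [[-0.0, 0.909, 0.417], [0.001, 0.417, -0.909], [-1.0, 0.0, -0.001]]
wrist_force: [-1.2, -0.2, -0.1]
gripper_width: 0.871
t: 5.92
eef_pos: [0.5462, 0.2514, 0.1817]
orientation: [[-0.001, 0.909, 0.417], [0.0, 0.417, -0.909], [-1.0, -0.001, -0.001]]
wrist_force: [-0.5, 0.9, 0.4]
gripper_width: 0.997
5.9167 [0.5462 0.2514 0.1817]
```

View pics/w3c.png

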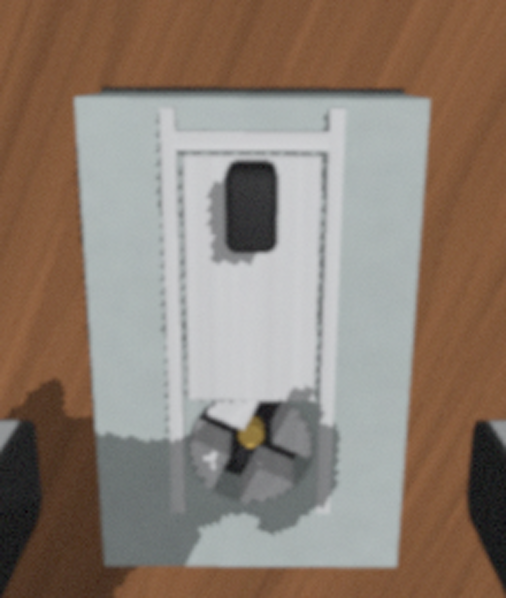

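The shutter is fully against its end bar at row 150. The socket is exposed at (252,445), with the pin at (251,432) and the slots turned diagonally. Zooming in.

```bash
python3 - <<'E'
import cv2
im=cv2.imread('pics/raw_w3.png')[228:288,224:296];im=cv2.convertScaleAbs(im,alpha=1.4,beta=20);cv2.imwrite('pics/w3d.png',cv2.resize(im,None,fx=10,fy=10,interpolation=cv2.INTER_CUBIC))
E
```

```text
(no output)
```

View pics/w3d.png

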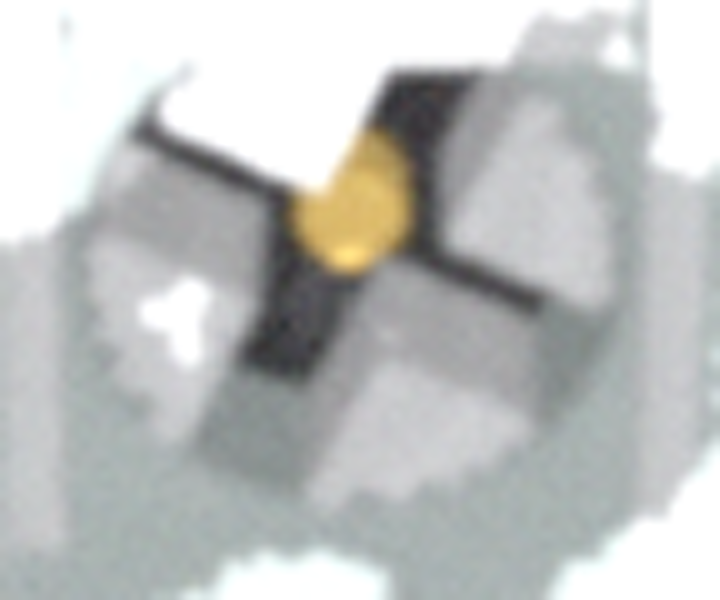

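```bash
python3 - <<'E'
from h import *
np.set_printoptions(precision=4,suppress=True)
c=dict(np.load('pics/w3.npz'))
P=lambda u,v,z=.06:px2w(c,(u+.5)/10+224-.5,(v+.5)/10+228-.5,z)[:2]
TL,R,B,L=P(325,192),P(447,243),P(385,362),P(255,295)
print('ctr',(TL+B)/2,(R+L)/2,(TL+B+R+L)/4,'sizes',[np.linalg.norm(a-b) for a,b in((TL,R),(R,B),(B,L),(L,TL))])
print('pin',P(352,213,.05),P(352,203,.05))
ang=lambda a,b:np.degrees(np.arctan2(*(P(*b)-P(*a))[::-1]))
print([ang(*e)for e in[((90,240),(255,295)),((385,362),(540,425)),((447,243),(605,310)),((140,130),(325,192)),((385,362),(305,500)),((255,295),(195,440)),((325,192),(385,75)),((447,243),(530,90))]])
# mill corners crop 2.3 off(150,60)
Q=lambda u,v,z=.06:px2w(c,(u+.5)/2.3+150-.5,(v+.5)/2.3+60-.5,z)[:2]
p=[Q(74,97),Q(430,98),Q(399,567),Q(103,567)];y=p[0]+p[1]-p[2]-p[3];y/=np.linalg.norm(y)
print('orig',(p[2]+p[3])/2+.052*y,(p[0]+p[1])/2-.128*y,y,'knob',Q(250,207,.091))
E
```

```text
ctr [0.5718 0.1948] [0.5711 0.1954] [0.5715 0.1951] sizes [np.float64(0.011562156088476827), np.float64(0.012735508943627929), np.float64(0.013027882738866478), np.float64(0.011625365021029104)]
pin [0.5711 0.1955] [0.5707 0.1964]
[np.float64(4.127037093278053), np.float64(0.05878161904653414), np.float64(-0.5479820420224415), np.float64(4.264028611401011), np.float64(-92.45919132963516), np.float64(-86.12936171272712), np.float64(89.65560011380977), np.float64(89.0462736209908)]
orig [0.5717 0.1948] [0.5717 0.1949] [-0.4141  0.9102] knob [0.5308 0.2837]
```

```bash

python3 -m crank '[-0.1,-0.18,0.32,0,0,0, -0.2,-0.36,0.64,0,0,0, -0.2,-0.54,0.96,0,0,0]'
python3 -m crank '[-0.1,-0.18,0.32,0,0,0, -0.2,-0.36,0.64,0,0,0, -0.2,-0.54,0.96,0,0,0]'
python3 -m crank '[-0.1,-0.18,0.32,0,0,0, -0.2,-0.36,0.64,0,0,0, -0.2,-0.54,0.96,0,0,0]'
python3 -m crank '[-0.1,-0.18,0.32,0,0,0, -0.2,-0.36,0.64,0,0,0, -0.2,-0.54,0.96,0,0,0, -0.2,-0.54,0.96,0,0,0, -0.2,-0.54,0.96,0,0,0]'
python3 - <<'E'
from h import *
np.set_printoptions(precision=4,suppress=True)
c=snap('wrist','w4',None,1.5)
np.savez('pics/w4.npz',**{k:c[k] for k in('eye','orientation','fx','fy','cx','cy')})
u,v=w2px(c,(.5084,-.1892,.123));print(u,v);u0,v0=int(u)-50,max(0,int(v)-38)
im=cv2.imread('pics/raw_w4.png')[v0:v0+76,u0:u0+100];print(u0,v0);cv2.imwrite('pics/w4c.png',cv2.resize(im,None,fx=7,fy=7,interpolation=cv2.INTER_CUBIC))
E
```

```text
t: 6.22
eef_pos: [0.5378, 0.1416, 0.2025]
orientation: [[0.001, 0.907, 0.42], [0.0, 0.42, -0.907], [-1.0, 0.001, -0.0]]
wrist_force: [0.2, -1.0, -0.6]
gripper_width: 1.004
t: 6.47
eef_pos: [0.5289, 0.0308, 0.2228]
orientation: [[0.001, 0.908, 0.419], [0.001, 0.419, -0.908], [-1.0, 0.001, -0.0]]
wrist_force: [1.2, -0.3, -0.5]
gripper_width: 0.995
t: 6.72
eef_pos: [0.52, -0.0791, 0.2429]
orientation: [[0.001, 0.908, 0.419], [0.001, 0.419, -0.908], [-1.0, 0.001, 0.0]]
wrist_force: [1.1, -0.0, -0.1]
gripper_width: 1.004
t: 7.13
eef_pos: [0.5099, -0.1897, 0.2613]
orientation: [[-0.002, 0.911, 0.413], [-0.0, 0.413, -0.911], [-1.0, -0.002, -0.001]]
wrist_force: [-0.7, 0.4, -0.3]
gripper_width: 1.0
258.200288004576 179.65372009423817
208 141
```

View pics/w4c.png

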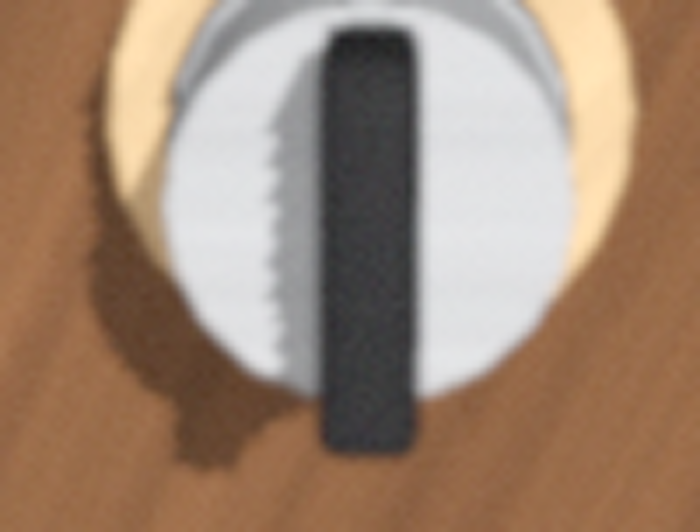

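View pics/w4.png

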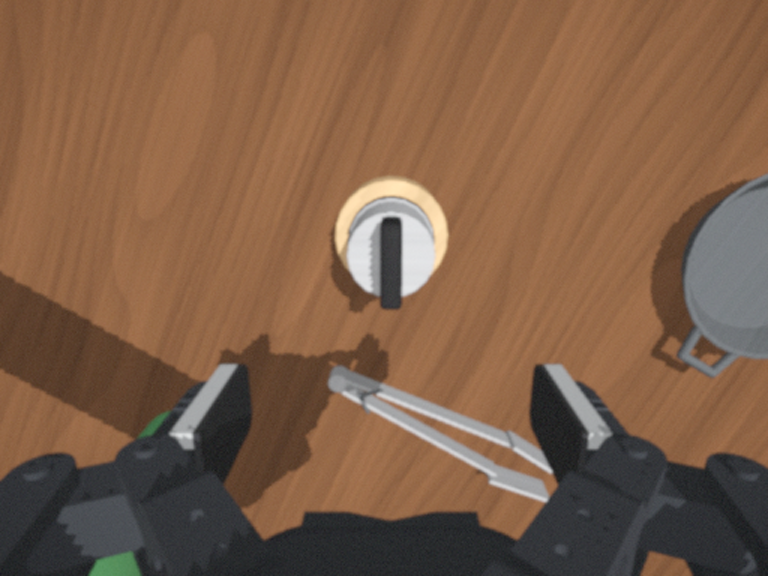

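The bar's top face runs from (371,65) to (369,450) in the crop, already in line with the jaws.

```bash
python3 - <<'E'
from h import *
np.set_printoptions(precision=4,suppress=True)
c=dict(np.load('pics/w4.npz'))
P=lambda u,v,z=.123:px2w(c,(u+.5)/7+208-.5,(v+.5)/7+141-.5,z)
a,b=P(371,62),P(369,450);d=b-a;print(a,b,np.linalg.norm(d),np.degrees(np.arctan2(d[1],d[0])),(a+b)/2)
s=arm.get_state();R=np.array(s['orientation']);print(s['eef_pos'],'jaw ang',np.degrees(np.arctan2(R[1,1],R[0,1])))
m=(a+b)/2;m[2]=.110;print(tool(m))
E
```

```text
[ 0.4995 -0.1646  0.123 ] [ 0.5195 -0.2094  0.123 ] 0.04909942298083408 -65.88463390219634 [ 0.5095 -0.187   0.123 ]
[ 0.5104 -0.1876  0.2611] jaw ang 24.612720834039607
[ 1.5107 -0.0031 -0.007 ]
```

```bash

python3 -m crank '[0.3,0,-0.01,0,0,0, 0.6,0,-0.01,0,0,0, 0.9,0,-0.01,0,0,0, 0.9,0,-0.01,0,0,0]'
python3 -m crank '[0.2,0,0,0,0,0, 0.4,0,0,0,0,0, 0.57,0,0,0,0,0, 0.57,0,0,0,0,0, 0.57,0,0,0,0,0]'
python3 -m crank '[0,0,0,0,0,0, 0,0,0,0,0,0, 0,0,0,0,0,0, 0,0,0,0,0,0, 0,0,0,0,0,0, 0,0,0,0,0,0, 0,0,0,0,0,0, 0,0,0,0,0,0]' -1 80
python3 -m crank '[-0.1,0,0,0,0,0, -0.3,0,0,0,0,0, -0.5,0,0,0,0,0, -0.8,0,0,0,0,0, -0.95,0,0,0,0,0, -0.95,0,0,0,0,0, -0.95,0,0,0,0,0]'
python3 - <<'E'
from h import *
snap('wrist','w5',None,1.5);snap('scene','s5',(150,100,350,250),4)
E
```

```text
t: 7.52
eef_pos: [0.5068, -0.1831, 0.1663]
orientation: [[-0.012, 0.907, 0.42], [0.004, 0.42, -0.907], [-1.0, -0.01, -0.009]]
wrist_force: [-1.0, 0.3, 0.6]
gripper_width: 0.999
t: 7.93
eef_pos: [0.5106, -0.1862, 0.1155]
orientation: [[-0.001, 0.908, 0.418], [0.001, 0.418, -0.908], [-1.0, -0.001, -0.001]]
wrist_force: [0.1, 0.2, 0.9]
gripper_width: 0.998
t: 8.6
eef_pos: [0.5102, -0.1877, 0.1155]
orientation: [[0.0, 0.909, 0.416], [0.0, 0.416, -0.909], [-1.0, 0.0, -0.0]]
wrist_force: [-1.0, 0.6, 2.7]
gripper_width: 0.14
t: 9.18
eef_pos: [0.5102, -0.1874, 0.2106]
orientation: [[0.001, 0.909, 0.417], [0.0, 0.417, -0.909], [-1.0, 0.001, 0.0]]
wrist_force: [0.1, -0.3, -2.0]
gripper_width: 0.136
```

View pics/w5.png

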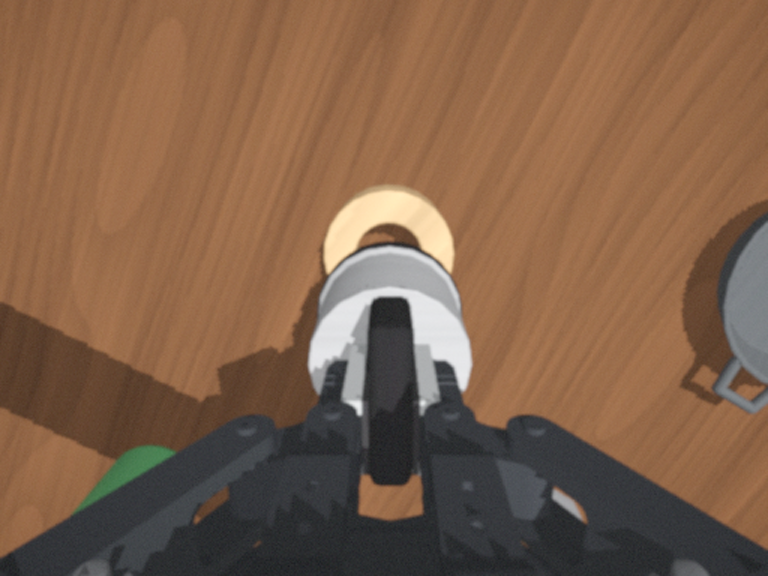

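View pics/s5.png

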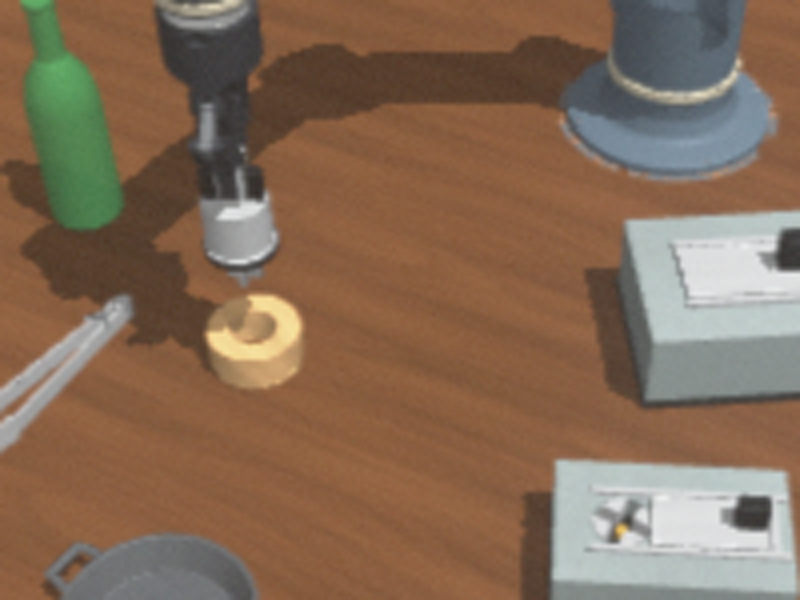

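The cup is held upright by the bar and clear of the ring; the wrist camera sees the empty hole. I'll carry it to the socket and turn it by about 24°.

```bash

python3 -m crank '[0,0.14,-0.2,0,0,0, 0,0.27,-0.4,0,0,0, 0,0.41,-0.6,0,0,0, 0,0.54,-0.8,0,0,0]'
python3 -m crank '[0,0.18,-0.27,0,0,0, 0,0.36,-0.54,0,0,0, 0,0.54,-0.81,0,0,0]'
python3 -m crank '[0,0.18,-0.27,0,0,0, 0,0.36,-0.54,0,0,0, 0,0.54,-0.81,0,0,0]'
python3 -m crank '[0,0.18,-0.27,0.06,0,0, 0,0.36,-0.54,0.12,0,0, 0,0.5,-0.75,0.18,0,0, 0,0.53,-0.79,0.24,0,0, 0,0.53,-0.8,0.263,0,0, 0,0.53,-0.8,0.263,0,0, 0,0.53,-0.8,0.263,0,0, 0,0.53,-0.8,0.263,0,0]'
python3 - <<'E'
from h import *
np.set_printoptions(precision=4,suppress=True)
s=arm.get_state();R=np.array(s['orientation']);print(s['eef_pos'],R,'bar ang',np.degrees(np.arctan2(R[1,2],R[0,2])))
print(tool((.5715,.1945,.18)))
c=snap('scene','s6',(250,180,370,270),6.6);c=snap('wrist','w6',None,1.5);snap('top','t6',(140,150,240,240),6)
E
```

```text
t: 9.62
eef_pos: [0.525, -0.0911, 0.2084]
orientation: [[-0.004, 0.909, 0.416], [0.0, 0.416, -0.909], [-1.0, -0.003, -0.002]]
wrist_force: [1.1, -0.8, -2.6]
gripper_width: 0.137
t: 9.87
eef_pos: [0.5402, 0.0051, 0.2084]
orientation: [[-0.004, 0.909, 0.416], [-0.0, 0.416, -0.909], [-1.0, -0.003, -0.001]]
wrist_force: [0.2, -0.6, -2.6]
gripper_width: 0.135
t: 10.12
eef_pos: [0.5556, 0.1013, 0.2083]
orientation: [[-0.004, 0.909, 0.416], [-0.001, 0.416, -0.909], [-1.0, -0.004, -0.001]]
wrist_force: [0.5, 0.5, -1.9]
gripper_width: 0.137
t: 10.78
eef_pos: [0.5711, 0.1939, 0.2093]
orientation: [[-0.002, 1.0, 0.016], [-0.001, 0.016, -1.0], [-1.0, -0.002, 0.001]]
wrist_force: [-0.5, -0.4, -3.0]
gripper_width: 0.134
[0.5711 0.1939 0.2093] [[-0.0018  0.9999  0.0162]
 [-0.001   0.0162 -0.9999]
 [-1.     -0.0018  0.001 ]] bar ang -89.06991008815237
[ 0.2926  0.0045 -0.0063]
```

View pics/s6.png

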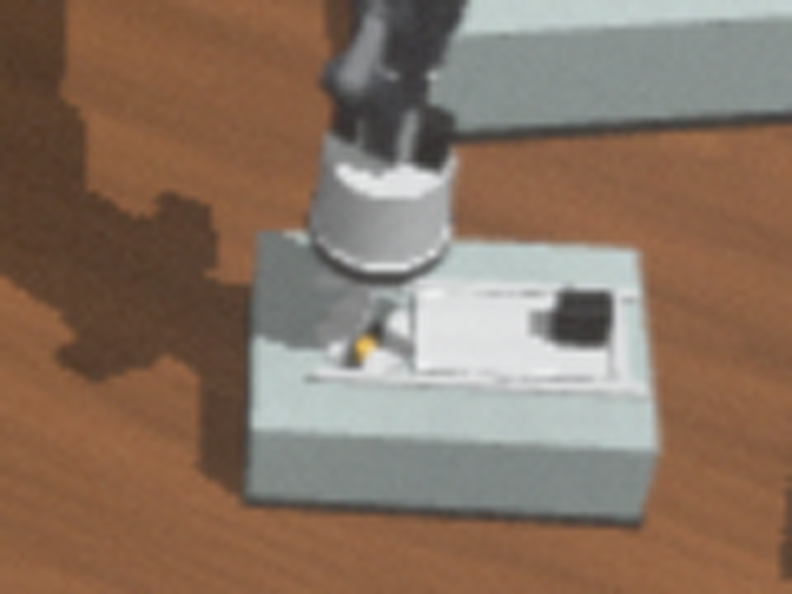

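View pics/w6.png

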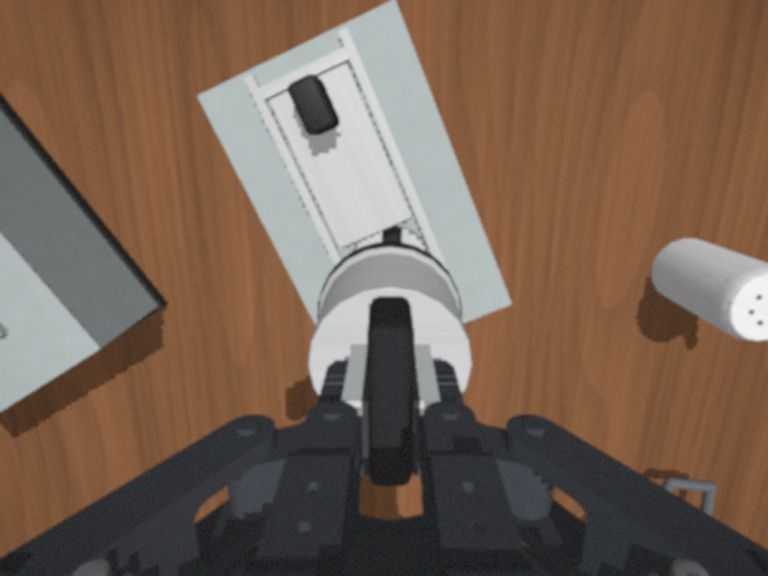

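In the wrist view the slot end at (392,235) lines up with the bar, and the scene view shows the shutter still open. I'll lower in steps and watch the force.

```bash

python3 -m crank '[0.1,0,-0.01,0,0,0, 0.2,0,-0.01,0,0,0, 0.3,0,-0.01,0,0,0, 0.36,0,-0.01,0,0,0, 0.36,0,-0.01,0,0,0]'
python3 -m crank '[0.03,0,0,0,0,0, 0.06,0,0,0,0,0, 0.08,0,0,0,0,0, 0.08,0,0,0,0,0, 0.08,0,0,0,0,0]'
python3 - <<'E'
from h import *
snap('scene','s7',(250,180,370,270),6.6)
E
```

```text
t: 11.35
eef_pos: [0.5702, 0.1953, 0.1718]
orientation: [[-0.004, 1.0, 0.016], [-0.002, 0.016, -1.0], [-1.0, -0.004, 0.002]]
wrist_force: [-0.2, 0.4, -2.5]
gripper_width: 0.137
t: 11.77
eef_pos: [0.5716, 0.1958, 0.1664]
orientation: [[0.0, 1.0, 0.016], [0.0, 0.016, -1.0], [-1.0, 0.0, -0.0]]
wrist_force: [-0.6, -0.2, -1.9]
gripper_width: 0.132
```

View pics/s7.png

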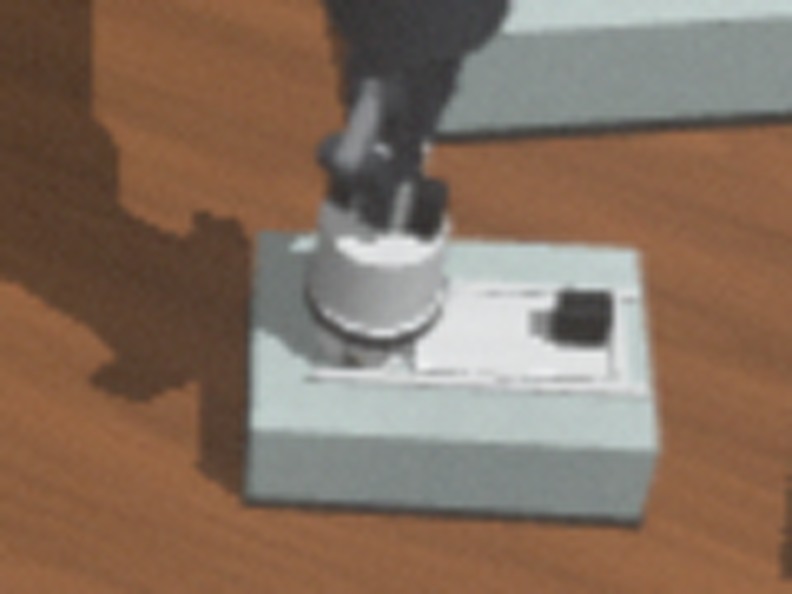

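There's no contact force and the fins are about 3 mm inside the mouth. Continuing.

```bash

python3 -m crank '[0.03,0,0.01,0,0,0, 0.05,0,0.01,0,0,0, 0.05,0,0.01,0,0,0, 0.05,0,0.01,0,0,0]'
python3 -m crank '[0.03,0,0,0,0,0, 0.05,0,0,0,0,0, 0.05,0,0,0,0,0]'
python3 -m crank '[0.02,0,0,0,0,0, 0.03,0,0,0,0,0, 0.03,0,0,0,0,0]'
python3 -m crank '[0.02,0,0,0,0,0, 0.03,0,0,0,0,0, 0.03,0,0,0,0,0]'
```

```text
t: 12.15
eef_pos: [0.5715, 0.1946, 0.1611]
orientation: [[-0.0, 1.0, 0.016], [-0.0, 0.016, -1.0], [-1.0, -0.0, 0.0]]
wrist_force: [-0.2, 0.0, -2.1]
gripper_width: 0.134
t: 12.4
eef_pos: [0.5721, 0.1949, 0.1568]
orientation: [[0.001, 1.0, 0.016], [0.001, 0.016, -1.0], [-1.0, 0.001, -0.001]]
wrist_force: [-0.3, 0.4, 3.7]
gripper_width: 0.133
t: 12.65
eef_pos: [0.5721, 0.1949, 0.1538]
orientation: [[0.001, 1.0, 0.016], [0.001, 0.016, -1.0], [-1.0, 0.001, -0.001]]
wrist_force: [-0.9, 0.5, 5.3]
gripper_width: 0.137
t: 12.9
eef_pos: [0.5728, 0.195, 0.1515]
orientation: [[0.003, 1.0, 0.016], [0.001, 0.016, -1.0], [-1.0, 0.003, -0.001]]
wrist_force: [-1.3, -0.9, 6.2]
gripper_width: 0.137
```

```bash

python3 -m crank '[0.015,0,0,0,0,0, 0.015,0,0,0,0,0, 0.015,0,0,0,0,0]'
python3 -m crank '[0.015,0,0,0,0,0, 0.015,0,0,0,0,0, 0.015,0,0,0,0,0]'
python3 -m crank '[0.015,0,0,0,0,0, 0.015,0,0,0,0,0, 0.015,0,0,0,0,0]'
```

```text
t: 13.15
eef_pos: [0.5732, 0.1951, 0.1514]
orientation: [[0.004, 1.0, 0.016], [0.002, 0.016, -1.0], [-1.0, 0.004, -0.002]]
wrist_force: [-1.8, -0.6, 14.7]
gripper_width: 0.135
t: 13.4
eef_pos: [0.5734, 0.1951, 0.1513]
orientation: [[0.004, 1.0, 0.016], [0.003, 0.016, -1.0], [-1.0, 0.004, -0.003]]
wrist_force: [-4.7, -1.6, 22.3]
gripper_width: 0.135
t: 13.65
eef_pos: [0.5737, 0.1952, 0.1513]
orientation: [[0.004, 1.0, 0.016], [0.004, 0.016, -1.0], [-1.0, 0.004, -0.004]]
wrist_force: [-7.8, -1.9, 30.6]
gripper_width: 0.133
```

The cup has bottomed at TCP z = 0.1513 (0.1515 predicted) and the force rises steeply. I'll ease off a little, then check.

```bash

python3 -m crank '[-0.015,0,0,0,0,0, -0.015,0,0,0,0,0, -0.015,0,0,0,0,0, -0.015,0,0,0,0,0, -0.015,0,0,0,0,0, -0.015,0,0,0,0,0]'
python3 - <<'E'
from h import *
snap('scene','s8',(250,180,370,270),6.6);snap('top','t8',None,1.5);snap('wrist','w8',None,1.2)
s=arm.get_state();print(s['t'],s['eef_pos'],s['wrist_force'],s['gripper_width'])
E
```

```text
t: 14.15
eef_pos: [0.5734, 0.1951, 0.1513]
orientation: [[0.004, 1.0, 0.016], [0.003, 0.016, -1.0], [-1.0, 0.004, -0.003]]
wrist_force: [-4.4, -1.9, 21.4]
gripper_width: 0.136
14.3 [0.57335646 0.19511487 0.15130617] [-4.15898444 -0.70037834 21.52534954] 0.13489246563774696
```

View pics/s8.png

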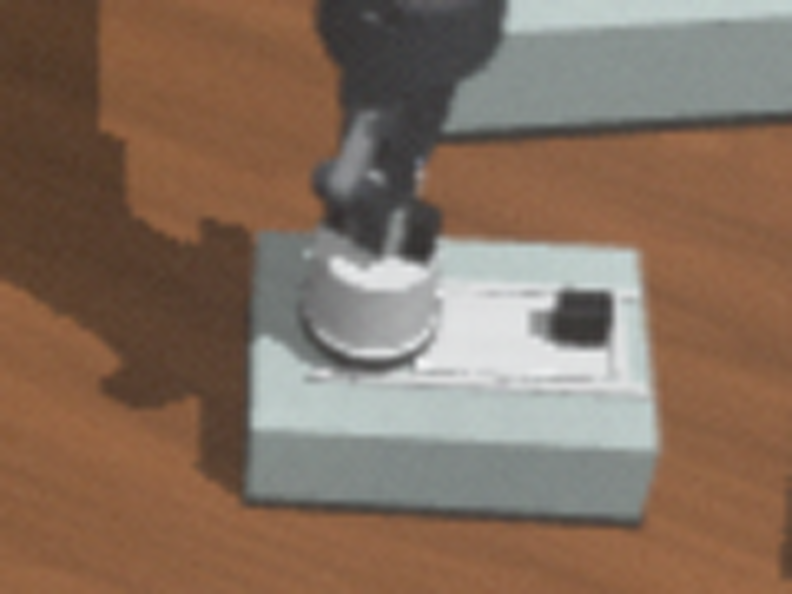

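View pics/t8.png

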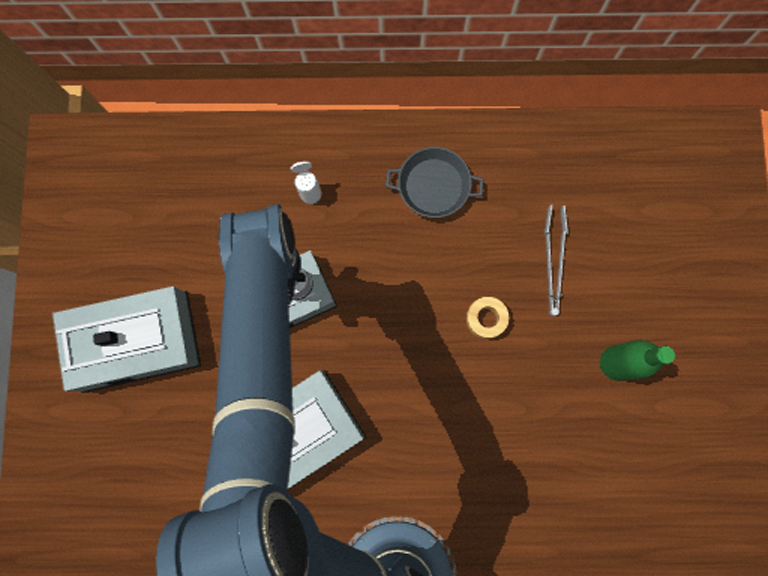

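View pics/w8.png

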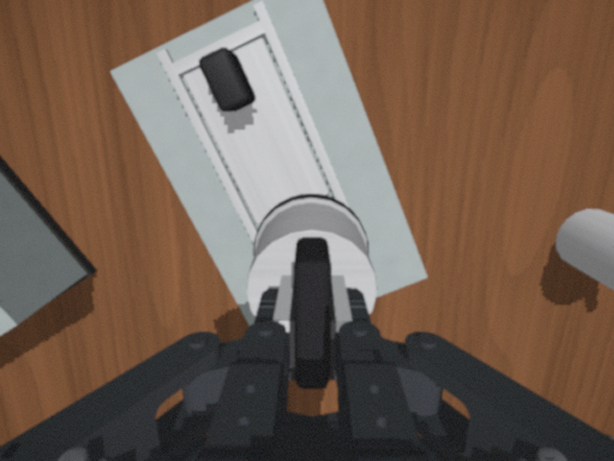

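The cup sits low and upright in the mill at (370,300) in the scene crop. The shutter is at its end stop, and the dish, tongs, bottle and shaker are at the same pixels as at the start. I'm handing in.

```bash
python3 -c "
from workcell import arm
print(arm.close_job());s=arm.get_state();print(s['t'],s['eef_pos'],s['wrist_force'])"
```

```text
the job is handed in; nothing more can be done
None
the job is handed in; nothing more can be done
```

The herb mill is open and the grinding cup is pressed fully home in its drive socket. I handed the job in at about 14.3 s, with the arm still gripping the bar and pushing down.

- **Mill:** I picked the one measuring 116 × 180 mm out of the three. I dragged its shutter by the knob until it stopped moving and the force rose to about 10 N. The pictures show the plate against its end bar.
- **Cup:** I lifted it by the bar, turned it about 24° to match the slots, and lowered it with no contact force until the spring pin. It bottomed at tool height 0.1513 m, against 0.1515 m expected. Force climbed steeply from there, reaching about 31 N, and I eased it to about 21 N for the hold, well above the 9.5 N the spring needs.
- **Last checks:** The final pictures show the cup seated upright and the shutter still open. The dish, tongs, bottle and shaker look unmoved.
- **Disagreement:** The pictures suggested the shutter started about 5 mm open, but it travelled about 45 mm, nearly its full 46 mm stroke. It probably started almost shut. The end stop was still confirmed by both force and image.
- **Not measured:** The pin's position was not measured directly; I judged it from the tool height and force. No reading could be taken after hand-in.

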